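Find the stamped tip box and push it to the hand-over line

ROBOT

A 6-joint arm with a two-finger parallel gripper is mounted at the origin on the work surface. World frame = base frame: x ahead of the robot, y to its left, z up, the work surface at z = 0. Lengths are in m, angles in rad, forces in N, time in s.
With the tool pointing down it reaches from about 0.25 to 0.725 m from the base axis. Payload 4 kg.
Tool frame: the origin (TCP) lies on the front face of the gripper's body, between the roots of the fingers; the fingertips stand 73 mm ahead of it and the grasp point (between the pads) lies 54 mm ahead of it; z points along the fingers, y is the line along which they close (so a half turn about z gives the same grasp; the last joint's range is limited). The gripper opens to 85 mm and grips with 20 to 120 N. Pads are 22 mm wide; open, the fingers measure 114 mm over their backs; the gripper's body (76 mm by 85 mm) begins 54 mm behind the grasp point. The pads swing forward as they close: fully open they stand 13 mm farther back than shut.
Start: joints at [1.245, 0.241, 0.005, 1.335, 0, 1.571], TCP at [0.16, 0.474, 0.304] pointing down, gripper open.
Joint ranges: [-2.72, 2.72], [-1.05, 1.87], [-1.09, 1.28], [-1.99, 2.15], [-1.42, 1.44], [-3.14, 3.14]. Speed limits (rad/s): [2.79, 2.79, 3.14, 3.14, 3.14, 3.14].

INTERFACE

Orientations are given as a unit quaternion [x, y, z, w].
In Python, from workcell import bot gives the robot as it stands. The module is installed in compiled form; this text tells all that it offers.
- The arm moves only by the tool step_arm, never from a script. Its argument "rows" is a list of rows, each a list of 2 entries, a list of its own where there are three numbers: the shift along the tool's x, y, z in mm, then the turn about the tool's z in degrees. A call has 1 to 12 rows; each row is the pose to reach, as a shift and turn from the pose commanded when the call began, along the tool's axes at that moment; what a row does not reach only later rows make up. A row lasts 1/8 s, in which the tool goes at most 62.5 mm and 10.7 degrees, less where a joint would pass 70% of its speed; a pose out of reach is approached as far as the arm can. A call with a gripper value outside its range is refused whole. "claw" is the gripper's target within -1 to 1 (shut at 1, half-way at 0, fully open at -1), set as the call begins (left out, the last holds). The fingers move at their own pace and stop on an object; the grip force is fixed at half the most. Time passes only in rows, so rows that repeat a pose let the fingers close. It gives the time, the measured TCP pose, the force, the opening and the grip force at its end, in the units of the state.
- bot.get_obs(): the state, without advancing time (a new reading comes with each control period).
- bot.camera(name): name is "side" or "top"; returns (picture, depth): 384x512x3 uint8, red, green, blue; 384x512 float32, m along the optical axis (not along the pixel's ray), 0 where there is no reading.
- bot.camera_params(name): a dict with "fx", "fy", "cx", "cy" (pixels), "pose" (4x4, takes a point from camera to world coordinates). Camera axes: x right, y up, looking along -z (the intrinsics and any distortion apply to the point x, -y, -z); pixel columns grow to the right and rows downward; lengths in m; the calibration is good to about 2 mm. A picture is of the moment at which its call begins. camera_params takes no time and is no camera call.
- bot.job_done(): hands the job in; it is judged then, once.
Trained networks look in the newest picture that a camera, given by its name, has taken for a name from the list of things; names that differ only in an ending like _2 or _b are one class to them, and where a whole thing is asked for, a point or a joint stands for the part that bears it (a point fixed in the world has none). Each returns a list of dicts, best first, with "score" (0 to 1); they miss things now and then, are a little off and sometimes report something else, mostly with a low value. They report only what shows in the picture. A call takes as long as a camera call. They do not tell look-alikes from the thing itself.
- bot.trace(target, camera): "pixels" (384x512 bool, what is visible of it) and "uv" ([column, row] in pixels, amid what is visible of it).
The state is a dict: "clock": time; "joint_pos": joint angles; "joint_vel": joint speeds; "tau": joint torques, N m; "eef_pos": TCP position; "tool_rot": TCP orientation; "ft_force": force on the tool from outside, world axes, zero at the start; "ft_torque": the same for the moment, N m; "grip_width": finger opening in m; "grasp_force": force on a finger pad.
Only numpy, scipy, OpenCV 4.12 (cv2) and the standard library are available. Lean on these libraries where they do the work, as an engineer would, in place of code of your own. Each camera call takes 0.05 s, during which the arm holds its last target. There are 200 camera calls.

TASK

One of the two empty pipette-tip boxes carries a stamp underneath: with the fingertips, tip each box over towards the robot so that it lies on its long side with its underside facing away from the robot. Push the stamped one, still lying like that, up to the taped hand-over line, so that its stamped face stands over the tape and roughly square to it. Leave the other box lying where it was tipped, pick nothing up, and disturb nothing else on the bench.

Things in the scene. Friction and masses are not known exactly. Their poses are not given: they have to be found in the camera images.
- stamped_box: closed, empty pipette-tip box: navy base, clear lid, ribbed sides; 89 (its x) x 127 (its y) x 96 mm high (its z), 0.24 to 0.4 kg, weight low (about 39 mm up), non-slip plastic. Origin: centre of its underside; z runs from underside to lid. It starts upright with its x within 20 degrees of pointing away from the robot. This is the one with the stamp.
- plain_box: closed, empty pipette-tip box: navy base, clear lid, ribbed sides; 89 (its x) x 127 (its y) x 96 mm high (its z), 0.24 to 0.4 kg, weight low (about 39 mm up), non-slip plastic. Origin: centre of its underside; z runs from underside to lid. It starts upright with its x within 20 degrees of pointing away from the robot. No stamp; otherwise the same as the other.
- stamped_box_under (a point): centre of the stamp on the stamped box's underside: a white inked ring with a tick in it, 64 mm across, hidden while the box stands upright
- stamped_box_center (a point): centre of the stamped box (half-way up, 48 mm from underside and lid)
- plain_box_center (a point): centre of the unstamped box (half-way up, 48 mm from underside and lid)
- line: hand-over line: strip of white tape stuck flat on the bench beyond the boxes, in front of a wire basket; 38 mm wide (its x, pointing away from the robot), 620 mm long (its y). Origin: middle of the tape
- reagent_bottle: closed lab bottle, 54 mm diameter, 115 mm tall, standing between the boxes. Origin: centre of its underside
- tape_roll: roll of tape lying flat, 68 mm diameter, 25 mm high, between the boxes. Origin: centre of its underside
- tube_rack: low rack of microtubes, 110 x 62 x 40 mm, left of the boxes. Origin: centre of its underside
- beaker: glass beaker, 66 mm diameter, 85 mm tall, right of the boxes. Origin: centre of its underside
- timer: small white bench timer, 68 x 68 x 18 mm, on the right. Origin: centre of its underside
- casting_tray: clear gel casting tray with comb, 100 x 85 x 32 mm, on the right. Origin: centre of its underside
- pipette: black and white pipette lying on the bench along its x axis, 250 mm long, 26 mm high, on the left. Origin: centre of its underside near the middle
Things that resemble listed ones, but are neither listed nor needed, are in the scene too. What is shaped like the stamped_box but red or yellow is not meant. What is shaped like the plain_box but black is not meant.

How it is judged:
On the way, in this order (a step that is already met when the one before it is completed fails the run):
1. one of the tip boxes lies on its long side, underside away from the robot (((angle between stamped_box's own z axis and vertical between 1.4 and 1.75 rad and z of line in the frame of stamped_box below 0.05 m) or (angle between plain_box's own z axis and vertical between 1.4 and 1.75 rad and z of line in the frame of plain_box below 0.05 m))), for 0.2 s.
2. both tip boxes lie on their long sides, undersides away from the robot (angle between stamped_box's own z axis and vertical between 1.4 and 1.75 rad and z of line in the frame of stamped_box below 0.05 m and angle between plain_box's own z axis and vertical between 1.4 and 1.75 rad and z of line in the frame of plain_box below 0.05 m), for 0.2 s.
At the end, for the whole second after the job is handed in: both boxes lie still on the bench on a long side (within 10 degrees), undersides away from the robot; the stamp's centre is within 24 mm of the tape's centre line, the box square to it within 20 degrees; the other box's centre is within 170 mm of its start and over 100 mm short of the line (all of step 2 and linear speed of each of stamped_box, plain_box below 0.02 m/s and angular speed of each of stamped_box, plain_box below 0.1 rad/s and x of stamped_box_under in the frame of line between -0.024 and 0.024 m and y of stamped_box_under in the frame of line between -0.31 and 0.31 m and angle between the z axis of stamped_box and the x axis of line, either way round below 0.35 rad and height (world z) of each of stamped_box_center, plain_box_center below 0.055 m and distance of plain_box_center from where it was at the start of the episode below 0.17 m and x of plain_box_center in the frame of line below -0.1 m and x of stamped_box_center in the frame of line below -0.02 m); the robot touches nothing.
It fails at once if a tip box is lifted off the bench (height (world z) of any of stamped_box, plain_box above 0.075 m or height (world z) of any of stamped_box_center, plain_box_center above 0.09 m).
It fails at once if something else on the bench is moved by over 30 mm or tipped over (distance of any of reagent_bottle, tape_roll, tube_rack, beaker, timer, casting_tray, pipette from where it was at the start of the episode above 0.03 m or angle between any of reagent_bottle, tape_roll, tube_rack, beaker, timer, casting_tray, pipette's own z axis and vertical above 0.5 rad).
It also fails if it takes over 67 s, if anything falls off the work surface, if the arm or the gripper's body presses on something with over 40 N, if the wrist force passes 120 N, or if a joint passes its speed limit or range.

## Working session

There is one attempt and no reset: what is moved stays moved. The work goes in short steps, Python scripts to look and compute and a tool call to move; the robot and the scene stay as the last step left them, time stands still between calls to the robot, and variables do not carry over. Pictures are saved under pics/ and viewed, at most 10 in all, crops included, and the job is handed in when it is done.

Besides the shell and the picture viewer there is one more tool, called after "Request:" by a JSON object that holds its "api" and its "payload", one argument or row to a line. step_arm: Moves the arm, as the interface text tells. Its arguments: {"type":"object","properties":{"rows":{"type":"array"},"claw":{"type":"number"}},"required":["rows"]}

```bash
mkdir -p pics; cat > h.py <<'E'
from workcell import bot
import numpy as np, cv2
def world(cam,depth,mask=None):
    p=bot.camera_params(cam); v,u=np.indices(depth.shape)
    P=np.stack([(u-p['cx'])/p['fx']*depth,-(v-p['cy'])/p['fy']*depth,-depth,np.ones_like(depth)],-1)@np.array(p['pose']).T
    return P[...,:3]
E
python3 - <<'E'
from h import *
for c in ['top','side']:
    im,d=bot.camera(c); W=world(c,d)
    np.savez(f'{c}0.npz',im=im,d=d,W=W)
    cv2.imwrite(f'pics/{c}0.png',im[...,::-1])
    for n in ['stamped_box','plain_box','line','reagent_bottle','tape_roll','tube_rack','beaker','timer','casting_tray','pipette']:
        for r in bot.trace(n,c)[:4]:
            m=r['pixels']&(d>0); q=W[m]
            print(c,n,round(r['score'],2),np.round(r['uv']),m.sum(),np.percentile(q,[2,50,98],axis=0).round(3).tolist() if m.any() else '')
o=bot.get_obs(); print(o['clock'],o['eef_pos'],o['tool_rot'],o['grip_width'])
E
```

```text
top stamped_box 0.96 [174. 274.] 1759 [[0.223, 0.167, 0.026], [0.272, 0.229, 0.096], [0.321, 0.295, 0.102]]
top stamped_box 0.7 [177. 158.] 1742 [[0.546, 0.133, 0.02], [0.588, 0.194, 0.095], [0.642, 0.26, 0.101]]
top stamped_box 0.66 [294. 239.] 1717 [[0.291, -0.165, 0.01], [0.332, -0.102, 0.095], [0.378, -0.041, 0.101]]
top stamped_box 0.5 [383. 207.] 1083 [[0.365, -0.415, 0.0], [0.411, -0.374, 0.01], [0.461, -0.331, 0.031]]
top plain_box 0.96 [366. 264.] 1841 [[0.18, -0.349, 0.026], [0.239, -0.283, 0.095], [0.3, -0.219, 0.101]]
top plain_box 0.72 [319. 144.] 1798 [[0.549, -0.263, 0.004], [0.588, -0.2, 0.094], [0.647, -0.138, 0.101]]
top plain_box 0.39 [382. 164.] 544 [[0.486, -0.406, 0.0], [0.521, -0.384, 0.046], [0.545, -0.346, 0.087]]
top line 0.72 [254. 124.] 2448 [[0.671, -0.318, -0.006], [0.701, -0.034, 0.0], [0.732, 0.278, 0.007]]
top reagent_bottle 0.92 [249. 201.] 317 [[0.432, -0.01, 0.022], [0.449, 0.013, 0.082], [0.479, 0.035, 0.117]]
top reagent_bottle 0.42 [178. 157.] 1723 [[0.546, 0.134, 0.02], [0.588, 0.197, 0.095], [0.641, 0.26, 0.101]]
top tape_roll 0.59 [245. 150.]
[... 2057 characters left out ...]
.591, 0.144, 0.087], [0.64, 0.25, 0.099]]
side beaker 0.92 [302. 279.] 761 [[0.487, -0.411, -0.0], [0.518, -0.384, 0.055], [0.547, -0.349, 0.087]]
side beaker 0.24 [264. 302.] 1231 [[0.365, -0.421, -0.0], [0.412, -0.378, 0.011], [0.463, -0.334, 0.032]]
side timer 0.95 [352. 281.] 572 [[0.625, -0.422, 0.004], [0.657, -0.391, 0.017], [0.694, -0.354, 0.022]]
side casting_tray 0.64 [264. 297.] 1186 [[0.366, -0.421, 0.002], [0.412, -0.377, 0.011], [0.463, -0.335, 0.032]]
side pipette 0.54 [261. 136.] 248 [[0.549, 0.253, -0.001], [0.642, 0.371, 0.019], [0.775, 0.422, 0.097]]
1.1 [0.16003407 0.4736965  0.30389314] [ 1.62183617e-01  9.86760596e-01 -2.15486526e-05  7.36227411e-06] 0.08544041243392536
```

View pics/top0.png

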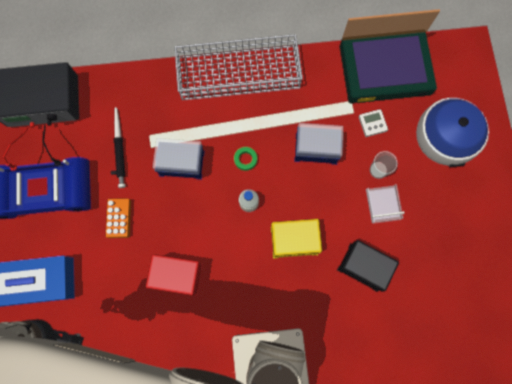

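View pics/side0.png

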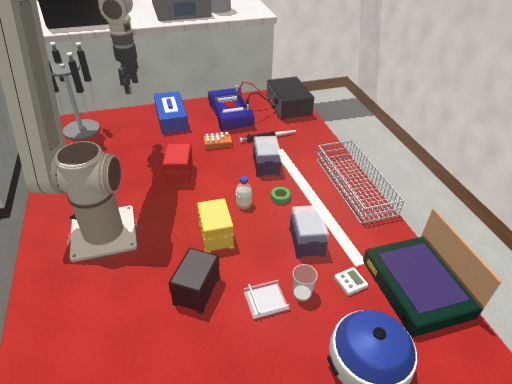

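Navy boxes are at top px (177,158) and (319,142). The look-alikes are red (174,274), yellow (296,238) and black (369,265), so I choose the two navy ones. The tape runs from (152,140) to (352,107), just beyond them. Next I fit the poses.

```bash
python3 - <<'E'
from h import *
z=np.load('top0.npz'); W=z['W']; im=z['im']; s=np.load('side0.npz')
for c in ['top','side']: print(c,np.round(bot.camera_params(c)['pose'],2).tolist())
for yc in (.196,-.2):
  for A,n in((W,'top'),(s['W'],'side')):
    m=(A[...,2]>.088)&(A[...,2]<.11)&(abs(A[...,0]-.6)<.09)&(abs(A[...,1]-yc)<.1)
    r=cv2.minAreaRect((A[m][:,:2]*1000).astype(np.float32)); print(n,r,cv2.boxPoints(r).round().tolist())
for A,I,n in((W,im,'top'),(s['W'],s['im'],'side')):
  m=(abs(A[...,2])<.012)&(I.min(-1)>150)&(A[...,0]>.64)&(A[...,0]<.77)&(abs(A[...,1])<.36)
  r=cv2.minAreaRect((A[m][:,:2]*1000).astype(np.float32)); print(n,'line',r,cv2.fitLine((A[m][:,:2]*1000).astype(np.float32),cv2.DIST_HUBER,0,.01,.01).ravel())
m=(W[...,2]>.02)&(W[...,0]>.7)&(abs(W[...,1])<.2);print('basket',np.percentile(W[m],[1,99],axis=0))
c=cv2.resize(im[110:190,140:360],None,fx=3.5,fy=3.5,interpolation=cv2.INTER_CUBIC);cv2.imwrite('pics/crop.png',c[...,::-1])
E
```

```text
top [[-0.11, 0.97, -0.22, 0.19], [-0.99, -0.11, 0.02, 0.02], [-0.0, 0.22, 0.98, 1.4], [0.0, 0.0, 0.0, 1.0]]
side [[0.96, 0.17, -0.22, 0.19], [-0.28, 0.63, -0.73, -0.97], [0.01, 0.76, 0.65, 0.94], [0.0, 0.0, 0.0, 1.0]]
top ((598.4548950195312, 198.0984649658203), (128.22129821777344, 90.95392608642578), 79.5411148071289) [[542.0, 143.0], [632.0, 127.0], [655.0, 253.0], [565.0, 269.0]]
side ((600.562255859375, 194.49563598632812), (132.87400817871094, 89.20087432861328), 79.61417388916016) [[545.0, 137.0], [632.0, 121.0], [656.0, 252.0], [569.0, 268.0]]
top ((599.8284301757812, -203.47279357910156), (126.88736724853516, 91.56210327148438), 79.6304931640625) [[543.0, -258.0], [633.0, -274.0], [656.0, -149.0], [566.0, -133.0]]
side ((601.48828125, -206.46176147460938), (130.81509399414062, 89.31565856933594), 79.95591735839844) [[546.0, -263.0], [634.0, -279.0], [657.0, -150.0], [569.0, -134.0]]
top line ((698.157958984375, -35.122314453125), (644.3858642578125, 94.74382781982422), 88.4102783203125) [ 5.8558639e-02 -9.9828398e-01  7.0028796e+02 -2.9136633e+01]
side line ((699.5986328125, -28.182708740234375), (42.66889190673828, 613.6123657226562), 4.101292610168457) [ 6.1780144e-02 -9.9808979e-01  7.0518359e+02 -8.1692329e+01]
basket [[ 0.7962392  -0.17987878  0.02158982]
 [ 0.94411036  0.18353963  0.07509055]]
```

View pics/crop.png

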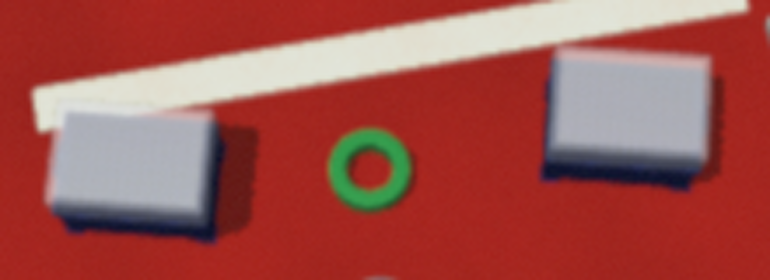

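Poses:
- **Boxes:** both have yaw of about -10.4°, at (0.599, 0.196) and (0.600, -0.205).
- **Tape:** x ≈ 0.699 - 0.06·y.

The crop confirms both boxes are navy with clear lids. I'll go behind the left box with open fingers.

Request:
{"api": "step_arm", "payload": {
  "rows": [
    [[-60, -12, 0], -2],
    [[-120, -24, 0], -4],
    [[-180, -36, 0], -6],
    [[-240, -48, 0], -8.3],
    [[-300, -60, 0], -8.3],
    [[-360, -70, 0], -8.3],
    [[-420, -82, 0], -8.3],
    [[-480, -94, 0], -8.3],
    [[-530, -104, 0], -8.3],
    [[-578, -112, 0], -8.3],
    [[-578, -112, 0], -8.3],
    [[-578, -112, 0], -8.3]
  ],
  "claw": -1
}}

```text
clock: 2.6
eef_pos: [0.6715, 0.1826, 0.3032]
tool_rot: [0.091, 0.996, -0.0, -0.001]
ft_force: [0.5, 0.2, -0.1]
grip_width: 0.0854
grasp_force: 0.0
```

Request:
{"api": "step_arm", "payload": {
  "rows": [
    [[0, 0, 50], 0],
    [[0, 0, 100], 0],
    [[0, 0, 140], 0],
    [[0, 0, 161], 0],
    [[0, 0, 161], 0],
    [[8, 0, 161], 0],
    [[16, 0, 161], 0],
    [[22, 0, 161], 0],
    [[28, 0, 160], 0],
    [[34, 0, 158], 0]
  ]
}}

```text
clock: 3.85
eef_pos: [0.6385, 0.1887, 0.1467]
tool_rot: [0.09, 0.996, 0.0, 0.001]
ft_force: [2.3, -0.3, 1.6]
grip_width: 0.0852
grasp_force: 1.4
```

```bash
cat > shot.py <<'E'
from h import *
import sys
a,_=bot.camera('top');b,_=bot.camera('side')
o=np.hstack([cv2.resize(a[90:310,110:410],(400,293)),cv2.resize(b[100:320,150:450],(400,293))])
cv2.imwrite('pics/%s.png'%sys.argv[1],o[...,::-1]);s=bot.get_obs();print(s['clock'],s['eef_pos'],s['ft_force'])
E
python3 shot.py a1
```

```text
3.95 [0.63792584 0.1888517  0.14644025] [1.640995   0.45421971 1.87077953]
```

View pics/a1.png

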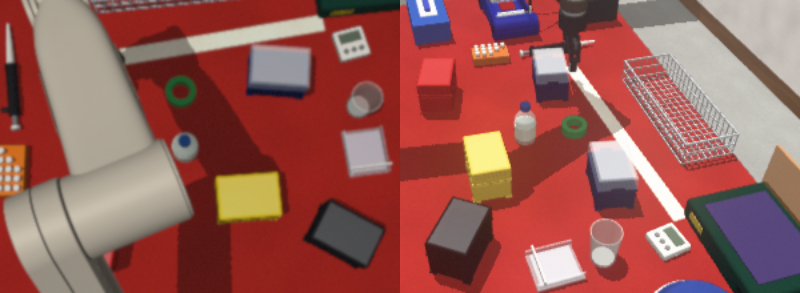

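The hand is pressing behind the left box (about 2 N, which fits tipping). The box sits at left in the side view, near (550,75). I continue along the arc.

Request:
{"api": "step_arm", "payload": {
  "rows": [
    [[9, 0, -5], 0],
    [[18, 0, -10], 0],
    [[27, 0, -14], 0],
    [[35, 0, -17], 0],
    [[44, 0, -19], 0],
    [[53, 0, -21], 0],
    [[61, 0, -22], 0],
    [[69, 0, -22], 0],
    [[76, 0, -22], 0],
    [[80, 0, -24], 0],
    [[80, 0, -60], 0],
    [[80, 0, -100], 0]
  ]
}}

```text
clock: 5.45
eef_pos: [0.557, 0.203, 0.2453]
tool_rot: [0.09, 0.996, -0.001, -0.003]
ft_force: [0.2, 0.9, 0.4]
grip_width: 0.0851
grasp_force: 0.0
```

```bash
python3 shot.py a2
```

```text
5.55 [0.55991392 0.20396257 0.25046289] [-0.66448925  0.07795243 -0.3019142 ]
```

View pics/a2.png

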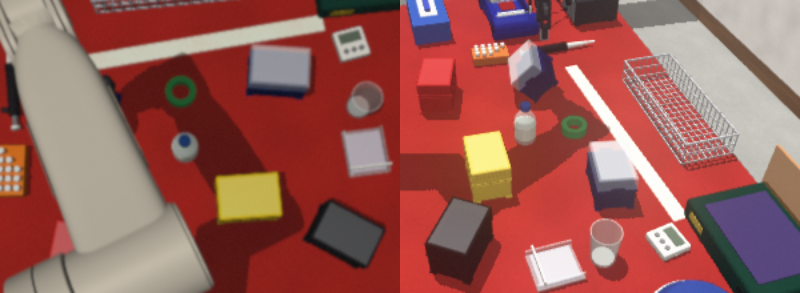

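At side px (532,70) the left box is caught at mid-tilt. I wait briefly and measure.

Request:
{"api": "step_arm", "payload": {
  "rows": [
    [[0, 0, -30], 0],
    [[0, 0, -60], 0],
    [[0, 0, -60], 0],
    [[0, 0, -60], 0],
    [[0, 0, -60], 0],
    [[0, 0, -60], 0]
  ]
}}

```text
clock: 6.3
eef_pos: [0.5591, 0.203, 0.3046]
tool_rot: [0.09, 0.996, -0.001, -0.001]
ft_force: [1.0, 0.1, 0.4]
grip_width: 0.0857
grasp_force: 0.0
```

```bash
cat > meas.py <<'E'
from h import *
import sys
def box(yc,xc=.56,cams=('side',),r=.12,zmax=.11):
    for c in cams:
        im,d=bot.camera(c);W=world(c,d)
        m=(W[...,2]>.015)&(W[...,2]<.14)&(abs(W[...,0]-xc)<.14)&(abs(W[...,1]-yc)<r)
        q=W[m];t=q[(q[:,2]>.08)&(q[:,2]<zmax)]
        r_=cv2.minAreaRect((t[:,:2]*1000).astype(np.float32))
        print(c,'z95',np.percentile(q[:,2],[50,95,99]).round(3),'top',np.round(r_[0]),np.round(r_[1]),round(r_[2],1),cv2.boxPoints(r_).round().tolist())
if __name__=='__main__': box(float(sys.argv[1]),float(sys.argv[2]),sys.argv[3].split(','))
E
python3 meas.py .2 .56 side
```

```text
side z95 [0.092 0.098 0.1  ] top [581. 195.] [133.  90.] 78.9 [[524.0, 138.0], [612.0, 121.0], [638.0, 251.0], [550.0, 268.0]]
```

It fell back upright after sliding 20 mm. I redo it with more travel.

Request:
{"api": "step_arm", "payload": {
  "rows": [
    [[-45, 0, 0], 0],
    [[-93, 0, 0], 0],
    [[-93, 0, 40], 0],
    [[-93, 0, 90], 0],
    [[-93, 0, 135], 0],
    [[-93, 0, 162], 0],
    [[-93, 0, 162], 0],
    [[-84, 0, 162], 0],
    [[-76, 0, 162], 0],
    [[-68, 0, 161], 0],
    [[-60, 0, 158], 0]
  ]
}}

```text
clock: 7.72
eef_pos: [0.6192, 0.1926, 0.1498]
tool_rot: [0.09, 0.996, 0.001, 0.002]
ft_force: [4.0, -1.2, 1.8]
grip_width: 0.0857
grasp_force: 1.7
```

Request:
{"api": "step_arm", "payload": {
  "rows": [
    [[9, 0, -5], 0],
    [[18, 0, -10], 0],
    [[27, 0, -14], 0],
    [[36, 0, -17], 0],
    [[45, 0, -19], 0],
    [[54, 0, -21], 0],
    [[63, 0, -21], 0],
    [[72, 0, -20], 0],
    [[81, 0, -18], 0],
    [[90, 0, -16], 0],
    [[100, 0, -15], 0],
    [[110, 0, -15], 0]
  ]
}}

```text
clock: 9.22
eef_pos: [0.5123, 0.2128, 0.1706]
tool_rot: [0.091, 0.996, 0.002, 0.005]
ft_force: [-5.1, -1.7, 30.5]
grip_width: 0.0854
grasp_force: 12.0
```

Request:
{"api": "step_arm", "payload": {
  "rows": [
    [[0, 0, -40], 0],
    [[0, 0, -90], 0],
    [[0, 0, -140], 0],
    [[0, 0, -170], 0]
  ]
}}

```text
clock: 9.72
eef_pos: [0.5091, 0.2123, 0.3351]
tool_rot: [0.09, 0.996, 0.0, -0.0]
ft_force: [0.5, 0.1, 0.1]
grip_width: 0.0854
grasp_force: 0.0
```

```bash
python3 meas.py .2 .53 side
```

```text
side z95 [0.086 0.091 0.093] top [468. 216.] [131.  96.] 79.4 [[409.0, 161.0], [503.0, 143.0], [527.0, 272.0], [433.0, 290.0]]
```

The left box now lies on its side (height 0.091, 96 mm deep). Next is the right box.

Request:
{"api": "step_arm", "payload": {
  "rows": [
    [[-30, -50, 0], 0],
    [[-60, -100, 0], 0],
    [[-90, -150, 0], 0],
    [[-120, -200, 0], 0],
    [[-150, -250, 0], 0],
    [[-180, -300, 0], 0],
    [[-210, -350, 0], 0],
    [[-238, -394, 40], 0],
    [[-238, -394, 90], 0],
    [[-238, -394, 140], 0],
    [[-238, -394, 170], 0],
    [[-238, -394, 193], 0]
  ]
}}

```text
clock: 11.28
eef_pos: [0.6712, -0.2169, 0.136]
tool_rot: [0.09, 0.996, 0.001, -0.004]
ft_force: [1.3, -1.0, 0.4]
grip_width: 0.0857
grasp_force: 0.0
```

Request:
{"api": "step_arm", "payload": {
  "rows": [
    [[0, 0, 0], 0],
    [[9, 0, 0], 0],
    [[17, 0, 0], 0],
    [[25, 0, -1], 0],
    [[33, 0, -4], 0]
  ]
}}

```text
clock: 11.9
eef_pos: [0.6418, -0.2126, 0.1458]
tool_rot: [0.09, 0.996, -0.0, 0.002]
ft_force: [3.7, -0.0, 2.0]
grip_width: 0.0856
grasp_force: 1.8
```

Request:
{"api": "step_arm", "payload": {
  "rows": [
    [[9, 0, -5], 0],
    [[18, 0, -10], 0],
    [[27, 0, -14], 0],
    [[36, 0, -17], 0],
    [[45, 0, -19], 0],
    [[54, 0, -21], 0],
    [[63, 0, -21], 0],
    [[72, 0, -21], 0],
    [[81, 0, -21], 0],
    [[90, 0, -21], 0],
    [[100, 0, -22], 0],
    [[110, 0, -22], 0]
  ]
}}

```text
clock: 13.4
eef_pos: [0.5331, -0.1928, 0.1702]
tool_rot: [0.09, 0.996, -0.001, 0.002]
ft_force: [-3.2, 0.8, 15.6]
grip_width: 0.0852
grasp_force: 5.8
```

Request:
{"api": "step_arm", "payload": {
  "rows": [
    [[0, 0, -40], 0],
    [[0, 0, -90], 0],
    [[0, 0, -140], 0],
    [[0, 0, -170], 0]
  ]
}}

```text
clock: 13.9
eef_pos: [0.5317, -0.1924, 0.3382]
tool_rot: [0.09, 0.996, -0.0, -0.0]
ft_force: [0.5, -0.1, -0.4]
grip_width: 0.0851
grasp_force: 0.0
```

```bash
python3 meas.py -.2 .53 side; python3 shot.py a3
```

```text
side z95 [0.087 0.091 0.092] top [ 492. -187.] [129.  96.] 79.5 [[433.0, -242.0], [528.0, -260.0], [552.0, -133.0], [457.0, -115.0]]
14.05 [ 0.53230837 -0.19252712  0.33703844] [0.09064535 0.70972711 0.47628   ]
```

View pics/a3.png

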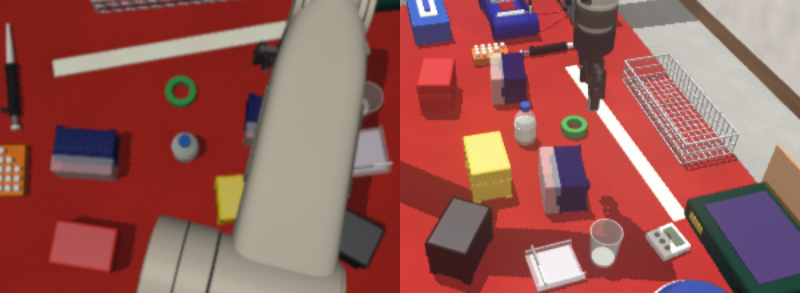

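Both boxes lie on their sides, left at side px (508,78) and right at (565,180). Their undersides face away from both cameras. I'll turn the left box clockwise by pushing the +y end of its lid with shut fingers, so the side camera can see its underside.

Request:
{"api": "step_arm", "payload": {
  "rows": [
    [[26, 54, 0], 0],
    [[52, 108, 0], 0],
    [[78, 162, 0], 0],
    [[104, 216, 0], 0],
    [[130, 270, 0], 0],
    [[156, 324, 0], 0],
    [[182, 380, 0], 0],
    [[211, 439, 0], 0],
    [[211, 439, 60], 0],
    [[211, 439, 120], 0],
    [[211, 439, 180], 0],
    [[211, 439, 225], 0]
  ],
  "claw": 1
}}

```text
clock: 15.55
eef_pos: [0.401, 0.2749, 0.1063]
tool_rot: [0.09, 0.996, -0.003, -0.003]
ft_force: [0.5, 0.1, -0.2]
grip_width: 0.0
grasp_force: 0.0
```

Request:
{"api": "step_arm", "payload": {
  "rows": [
    [[0, 0, 0], 0],
    [[-10, 0, 0], 0],
    [[-18, 0, 0], 0],
    [[-26, 0, 0], 0],
    [[-34, 0, 0], 0],
    [[-42, 0, 0], 0],
    [[-50, 0, 0], 0],
    [[-58, 0, 0], 0],
    [[-64, 0, 0], 0],
    [[-64, 0, 0], 0]
  ]
}}

```text
clock: 16.8
eef_pos: [0.4681, 0.2655, 0.1107]
tool_rot: [0.091, 0.996, -0.0, 0.0]
ft_force: [-1.0, 0.5, 0.6]
grip_width: -0.0002
grasp_force: 0.0
```

```bash
cat > look.py <<'E'
from h import *
import sys
for k in range(1):
    im,d=bot.camera('side')
    r=bot.trace('stamped_box_under','side'); print([(round(x['score'],2),np.round(x['uv']),x['pixels'].sum()) for x in r])
cv2.imwrite('pics/%s.png'%sys.argv[1],cv2.resize(im[110:270,170:330],(640,640),interpolation=cv2.INTER_CUBIC)[...,::-1])
E
python3 look.py b1; python3 meas.py .21 .49 side
```

```text
[(0.96, array([214., 225.]), np.int64(1561)), (0.82, array([245., 159.]), np.int64(1004)), (0.59, array([178., 163.]), np.int64(1112))]
side z95 [0.086 0.127 0.138] top [501. 208.] [134. 126.] 73.0 [[421.0, 162.0], [541.0, 126.0], [581.0, 254.0], [460.0, 290.0]]
```

View pics/b1.png

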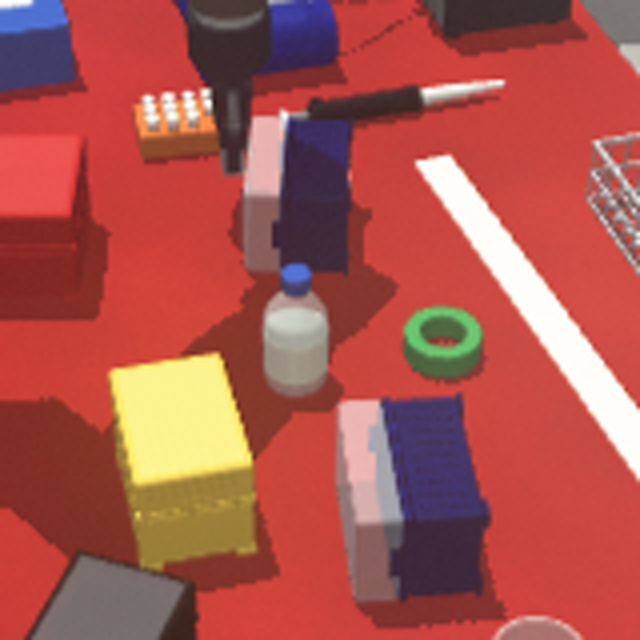

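The left box at (298,195) has turned and a whitish sliver shows on its far face at about (350,178). I push a little more to be sure.

Request:
{"api": "step_arm", "payload": {
  "rows": [
    [[-8, 0, 0], 0],
    [[-16, 0, 0], 0],
    [[-24, 0, 0], 0],
    [[-30, 0, 0], 0],
    [[-30, 0, 0], 0],
    [[20, 0, 0], 0],
    [[20, 0, -50], 0],
    [[20, 0, -100], 0],
    [[20, 0, -150], 0],
    [[20, 0, -190], 0]
  ]
}}

```text
clock: 18.2
eef_pos: [0.4483, 0.2692, 0.3033]
tool_rot: [0.09, 0.996, 0.0, 0.002]
ft_force: [0.4, 1.0, 0.3]
grip_width: 0.0002
grasp_force: 0.0
```

```bash
python3 look.py b2; python3 meas.py .21 .52 side
python3 -c "
import cv2;i=cv2.imread('pics/b2.png')[60:340,200:420];cv2.imwrite('pics/b3.png',cv2.resize(i,None,fx=2,fy=2))"
```

```text
[(0.77, array([250., 154.]), np.int64(979)), (0.77, array([213., 225.]), np.int64(1558)), (0.61, array([183., 163.]), np.int64(1138))]
side z95 [0.086 0.091 0.092] top [534. 198.] [129.  95.] 68.7 [[466.0, 156.0], [555.0, 121.0], [602.0, 241.0], [513.0, 276.0]]
```

View pics/b3.png

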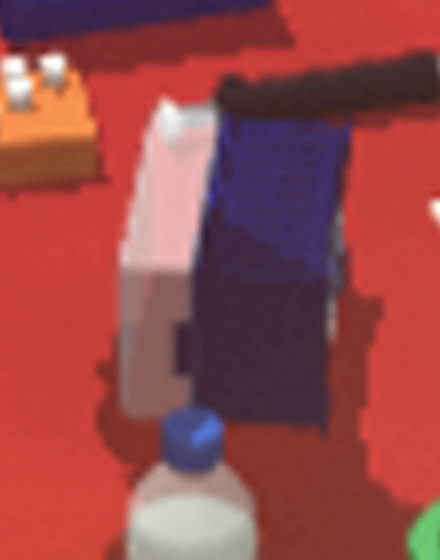

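```bash
python3 - <<'E'
from h import *
im,d=bot.camera('side')
for r in range(136,168): print(r,[tuple(int(v) for v in im[r,c]) for c in range(250,258)])
E
```

```text
136 [(69, 48, 50), (66, 46, 47), (68, 48, 51), (68, 47, 49), (66, 46, 47), (65, 45, 45), (67, 45, 47), (67, 44, 47)]
137 [(64, 44, 46), (64, 41, 44), (63, 42, 43), (66, 43, 45), (62, 40, 42), (62, 41, 42), (63, 41, 40), (61, 38, 39)]
138 [(61, 36, 39), (62, 38, 40), (62, 38, 39), (63, 38, 40), (61, 37, 39), (61, 39, 39), (62, 37, 38), (61, 37, 38)]
139 [(60, 37, 43), (61, 37, 42), (60, 36, 40), (62, 36, 38), (61, 36, 37), (61, 37, 38), (62, 37, 38), (60, 35, 37)]
140 [(64, 45, 94), (61, 42, 92), (64, 45, 93), (63, 45, 93), (63, 48, 101), (64, 46, 100), (65, 48, 98), (63, 43, 76)]
141 [(63, 47, 103), (61, 45, 93), (62, 44, 94), (63, 45, 95), (63, 46, 104), (63, 44, 95), (62, 43, 84), (62, 44, 88)]
142 [(64, 47, 103), (62, 46, 100), (64, 46, 101), (64, 47, 101), (63, 44, 102), (63, 46, 100), (62, 44, 96), (63, 48, 100)]
143 [(64, 47, 102), (62, 44, 93), (64, 46, 95), (62, 45, 92), (63, 43, 83), (64, 46, 93), (63, 43, 83), (62, 44, 93)]
144 [(64, 46, 102), (64, 45, 100), (65, 46, 101), (63, 46, 99), (63, 46, 98), (62, 45, 99), (63, 46, 96), (63, 47, 99)]
145 [(64, 47, 102), (63, 45, 94)
[... 1985 characters left out ...]
62 [(63, 40, 58), (64, 41, 59), (63, 39, 58), (65, 42, 60), (63, 41, 59), (63, 41, 60), (64, 40, 59), (66, 44, 61)]
163 [(64, 41, 59), (62, 37, 57), (63, 39, 58), (64, 41, 60), (65, 42, 60), (64, 41, 59), (64, 41, 59), (65, 41, 60)]
164 [(64, 40, 58), (63, 38, 57), (64, 41, 59), (65, 40, 59), (63, 41, 58), (64, 41, 58), (63, 41, 56), (65, 42, 59)]
165 [(64, 40, 59), (64, 40, 58), (62, 40, 57), (64, 42, 58), (65, 41, 59), (65, 40, 57), (63, 41, 58), (65, 42, 58)]
166 [(64, 40, 58), (63, 40, 59), (64, 42, 58), (65, 41, 58), (63, 41, 56), (65, 43, 59), (64, 41, 58), (65, 42, 59)]
167 [(64, 41, 57), (64, 42, 57), (63, 40, 57), (65, 43, 59), (64, 41, 59), (64, 42, 58), (63, 41, 58), (65, 43, 59)]
```

```bash
python3 - <<'E'
from h import *
im,d=bot.camera('side')
for r in range(146,166): print(r,[tuple(int(v) for v in im[r,c]) for c in range(259,266)])
E
```

```text
146 [(64, 46, 99), (64, 48, 103), (64, 46, 98), (74, 42, 60), (155, 56, 58), (200, 64, 60), (201, 66, 61)]
147 [(64, 46, 92), (65, 48, 101), (66, 47, 95), (75, 39, 52), (161, 58, 57), (201, 65, 60), (199, 64, 59)]
148 [(65, 48, 100), (66, 49, 102), (65, 46, 93), (74, 38, 51), (161, 56, 55), (200, 65, 60), (200, 65, 61)]
149 [(65, 49, 102), (66, 49, 103), (64, 45, 89), (83, 40, 52), (193, 64, 61), (200, 64, 60), (198, 64, 59)]
150 [(66, 49, 103), (66, 50, 104), (64, 47, 87), (94, 60, 71), (201, 65, 61), (198, 63, 58), (198, 64, 59)]
151 [(66, 48, 103), (66, 50, 104), (66, 49, 84), (110, 84, 90), (200, 64, 60), (199, 65, 60), (199, 65, 60)]
152 [(65, 48, 102), (66, 49, 102), (72, 54, 78), (134, 112, 115), (200, 65, 59), (200, 65, 60), (200, 65, 61)]
153 [(69, 52, 104), (66, 48, 100), (82, 69, 88), (117, 91, 96), (202, 66, 61), (202, 66, 62), (200, 65, 60)]
154 [(67, 51, 103), (68, 51, 99), (85, 73, 85), (116, 90, 94), (205, 68, 63), (203, 67, 62), (201, 67, 61)]
155 [(64, 48, 101), (66, 48, 94), (79, 63, 75), (116, 97, 109), (173, 62, 63), (202, 67, 62), (200, 66, 61)]
156 [(66, 49, 10
[... 363 characters left out ...]
 80), (120, 49, 49), (202, 67, 61), (202, 67, 61)]
160 [(65, 44, 65), (66, 44, 63), (78, 63, 77), (85, 69, 82), (120, 50, 49), (201, 66, 61), (202, 67, 61)]
161 [(64, 42, 60), (67, 46, 61), (82, 66, 79), (92, 52, 58), (130, 53, 50), (154, 55, 49), (202, 68, 61)]
162 [(65, 43, 60), (67, 45, 59), (102, 87, 93), (122, 50, 46), (131, 52, 47), (133, 53, 48), (150, 55, 51)]
163 [(65, 42, 59), (72, 53, 63), (126, 111, 109), (130, 53, 47), (128, 50, 43), (131, 53, 48), (130, 52, 46)]
164 [(65, 43, 59), (73, 50, 62), (131, 104, 101), (130, 51, 46), (129, 51, 46), (132, 53, 48), (130, 53, 47)]
165 [(65, 43, 59), (79, 57, 65), (155, 122, 113), (129, 50, 44), (129, 51, 46), (129, 50, 45), (130, 52, 48)]
```

White arcs show at two spots on the far face (rows 150-156 and 160-165, grey blends amid navy and red). That is a ring seen edge-on, so the left box is the stamped one. I now push it with open fingers square to the tape (yaw +3.5°).

Request:
{"api": "step_arm", "payload": {
  "rows": [
    [[16, -68, 0], -7],
    [[16, -68, 0], -13.9],
    [[16, -68, 50], -13.9],
    [[16, -68, 100], -13.9],
    [[16, -68, 145], -13.9],
    [[16, -68, 175], -13.9],
    [[16, -68, 190], -13.9],
    [[16, -68, 196], -13.9],
    [[16, -68, 199], -13.9],
    [[16, -68, 199], -13.9]
  ],
  "claw": -1
}}

```text
clock: 19.7
eef_pos: [0.4199, 0.2054, 0.1021]
tool_rot: [-0.031, 1.0, 0.0, 0.0]
ft_force: [-0.4, 0.2, -0.5]
grip_width: 0.0853
grasp_force: 0.0
```

Request:
{"api": "step_arm", "payload": {
  "rows": [
    [[-15, 0, 0], 0],
    [[-27, 0, 0], 0],
    [[-38, 0, 0], 0],
    [[-49, 0, 0], 0],
    [[-60, 0, 0], 0],
    [[-71, 0, 0], 0],
    [[-82, 0, 0], 0],
    [[-93, 0, 0], 0],
    [[-104, 0, 0], 0],
    [[-114, 0, 0], 0],
    [[-122, 0, 0], 0],
    [[-125, 0, 0], 0]
  ]
}}

```text
clock: 21.2
eef_pos: [0.5451, 0.213, 0.1019]
tool_rot: [-0.031, 1.0, 0.0, 0.0]
ft_force: [-2.0, -1.2, 0.2]
grip_width: 0.0852
grasp_force: 0.0
```

```bash
cat > m2.py <<'E'
from h import *
im,d=bot.camera('side');W=world('side',d)
# navy base top face pixels
m=(W[...,2]>.08)&(W[...,2]<.1)&(abs(W[...,0]-.63)<.12)&(abs(W[...,1]-.2)<.12)
b=im.astype(int); nav=m&(b[...,2]>b[...,0]+15)
r=cv2.minAreaRect((W[nav][:,:2]*1000).astype(np.float32)); P=cv2.boxPoints(r); print(nav.sum(),np.round(r[1]),round(r[2],1),P.round().tolist())
P=P[np.argsort(-P[:,0])][:2]; u=P.mean(0); print('far mid',u,'line x off',(u[0]-(700+-0.06*u[1]))*.998)
r=bot.get_obs(); print(r['eef_pos'],r['ft_force'])
E
python3 m2.py
```

```text
285 [130.  64.] 83.3 [[587.0, 157.0], [651.0, 149.0], [666.0, 278.0], [603.0, 285.0]]
far mid [658.30096 213.67044] line x off -28.821028
[0.54520199 0.21305494 0.10190741] [-0.1137513  -0.21470825 -0.0218774 ]
```

Yaw is about -7° and the face is 29 mm short of the centre line. I finish the push and then withdraw.

Request:
{"api": "step_arm", "payload": {
  "rows": [
    [[-8, 0, 0], 0],
    [[-16, 0, 0], 0],
    [[-23, 0, 0], 0],
    [[-28, 0, 0], 0],
    [[-30, 0, 0], 0],
    [[-30, 0, 0], 0],
    [[20, 0, 0], 0],
    [[20, 0, 0], 0],
    [[20, 0, -60], 0],
    [[20, 0, -120], 0],
    [[20, 0, -180], 0],
    [[20, 0, -200], 0]
  ]
}}

```text
clock: 22.75
eef_pos: [0.5268, 0.2127, 0.3079]
tool_rot: [-0.031, 1.0, 0.002, 0.005]
ft_force: [-0.1, -0.8, -0.2]
grip_width: 0.0856
grasp_force: 0.0
```

```bash
python3 m2.py; python3 meas.py .2 .63 side; python3 meas.py -.19 .5 side;python3 shot.py c1
```

```text
276 [ 64. 122.] 0.2 [[613.0, 287.0], [614.0, 165.0], [678.0, 165.0], [678.0, 287.0]]
far mid [677.8377  226.07626] line x off -8.580523
[0.52707539 0.21286717 0.30899197] [ 0.47969657 -0.53785308  1.53551196]
side z95 [0.083 0.091 0.092] top [635. 227.] [ 97. 133.] 3.2 [[582.0, 290.0], [590.0, 158.0], [687.0, 163.0], [679.0, 296.0]]
side z95 [0.087 0.096 0.098] top [ 444. -169.] [138. 221.] 69.1 [[316.0, -194.0], [522.0, -273.0], [572.0, -144.0], [365.0, -65.0]]
23.0 [0.52432171 0.21170018 0.300621  ] [-0.17692995 -0.14376858 -0.76591551]
```

View pics/c1.png

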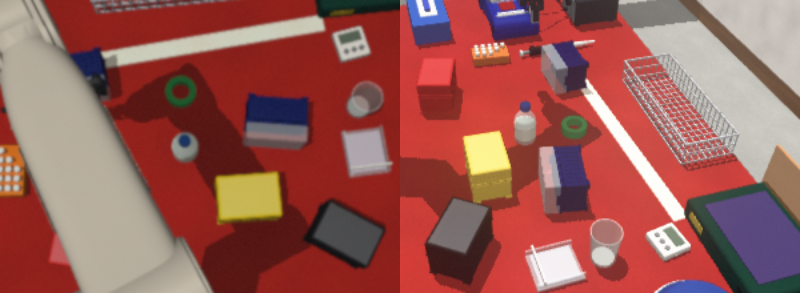

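The stamped box lies square on the tape at side px (563,67), its face 4–8 mm short of the centre line. The plain box is undisturbed at (563,180). Handing in.

```bash
python3 -c "
from workcell import bot
print(bot.job_done())"
```

```text
the job is handed in; nothing more can be done
None
```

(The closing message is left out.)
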